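Set the saw fence's length stop against the red preset

ROBOT

A 6-joint arm with a two-finger parallel gripper is mounted at the origin on the work surface. World frame = base frame: x ahead of the robot, y to its left, z up, the work surface at z = 0. Lengths are in mm, angles in rad, forces in N, time in s.
With the tool pointing down it reaches from about 275 to 750 mm from the base axis. Payload 10.2 kg.
Tool frame: the origin (TCP) lies midway between the tips of the shut fingers; the grasp point (between the pads) lies 19 mm behind it; z points along the fingers, y is the direction in which the jaws open and shut (so a half turn about z gives the same grasp; the last joint's range is limited). The gripper opens to 85 mm and grips with 20 to 120 N. Pads are 22 mm wide; open, the fingers measure 114 mm over their backs; the gripper's body (76 mm by 85 mm) begins 54 mm behind the grasp point. The pads swing forward as they close: fully open they stand 13 mm farther back than shut.
Start: joints at [-1.325, 0.313, 1.498, -0, 1.331, -0.223], TCP at [237.192, -468.371, 231.294] pointing down, gripper open.
Joint ranges: [-2.94, 2.94], [-0.97, 2.17], [0.19, 2.56], [-1.23, 4.37], [0.02, 3.11], [-2.88, 2.88]. Speed limits (rad/s): [2.39, 2.39, 3.01, 3.14, 3.14, 3.14].

INTERFACE

Orientations are given as a unit quaternion [w, x, y, z].
In Python, from rig import sense, optics, ctrl gives the robot as it stands.
- The arm moves only by the tool play_rows, never from a script. Its argument "plan" is a list of rows, each a list of 7 numbers: the shift along the world's x, y, z in mm, then the turn, a rotation vector about the world's x, y, z in rad, then the opening, from -1 (shut) to 1 (fully open), so that 0 is half open. A call has 1 to 5 rows; each row shifts and turns the pose as measured when the row begins; what a row does not reach is not made up. A row lasts 1/12 s, in which the tool goes at most 41.7 mm and 7.16 degrees, less where a joint would pass 70% of its speed; a pose out of reach is approached as far as the arm can. A call is refused whole if a number of a shift passes 41.7 or a number of a turn 0.125, either way. A call with a gripper value outside its range is refused whole. The fingers move at their own pace and stop on an object; "grip_force" is the grip in N (left out, the last holds). Time passes only in rows, so rows that do not move let the fingers close. It gives the time, the measured TCP pose, the force and the opening at its end, in the units of the state.
- sense(): the state, without advancing time (a new reading comes with each control period).
- optics.capture(name): name is "side" or "top"; returns a dict with "img" (480x640x3 uint8, blue, green, red), "fx", "fy", "cx", "cy" (pixels), "dist" ([k1, k2, p1, p2, k3] as OpenCV has them; the pictures are not rectified), "world_to_cam" (4x4, takes a point from world to camera coordinates). Camera axes: x right, y up, looking along -z (the intrinsics and any distortion apply to the point x, -y, -z); pixel columns grow to the right and rows downward; lengths in mm; the calibration is good to about 2 mm. A picture is of the moment at which its call begins. There is no depth.
- ctrl.finish_job(): hands the job in, once; it reports no verdict.
The state is a dict: "time_s": time; "joints": joint angles; "dq": joint speeds; "tau": joint torques, N m; "eef_pos": TCP position; "ee_rot": TCP orientation; "force": force on the tool from outside, world axes, zero at the start; "wrist_torque": the same for the moment, N m; "grip_width": opening from 0.0 (shut) to 1.0 (fully open).
Only numpy, scipy, OpenCV 4.12 (cv2) and the standard library are available. Lean on these libraries where they do the work, as an engineer would, in place of code of your own. Each camera call takes 0.05 s, during which the arm holds its last target. There are 200 camera calls.

TASK

Set the length stop on the mitre saw's fence to the red preset: with a fingertip, press down the yellow pad in the middle of the sliding stop to free its brake, keep it pressed and gently push the slide along the rail until it rests against the red stop, then let the pad come up so that the brake holds it there. Nothing is to be picked up: leave the tools, wood and boxes lying around where they are.

Things in the scene. Friction and masses are not known exactly. Their poses are not given: they have to be found in the camera images.
- station: Fixed crosscut station: aluminium fence, plywood bed on its robot side, mitre saw at its left end. Origin on the table under the fence's centre line; y runs along the fence (the rail) to the saw, x away from the robot. Fence 40 mm thick, y -430 to +520, flat top (rail with T-slot, yellow scale) at 135 mm; bed 160 mm deep, top at 75 mm; saw from y = 530, 430 mm high. Yaw varies by 6 degrees.
- slide: The length stop: dark steel slide on the rail, 84 mm along it, 48 wide; moves only along it (y of the station). Origin at its centre on the rail's top; axes as the station's. End blocks, 12 mm long, rise to 34 mm above the rail; the 60 mm cradle between them, open at the sides, holds the yellow pad. A stop arm hangs before the fence. Brake on, it holds about 25 N; pad pressed, it moves with about 2 N.
- pad_top (a point): Centre of the top face of the yellow pad: 56 mm long along the rail, 42 mm wide, in the middle of the slide, 24 mm above the rail (159 mm above the table) when up, 10 mm below the tops of the end blocks. The point moves with the pad.
- press_pad (a joint): How far the pad is pressed down, m: 0 up (brake on), 0.005 fully down. The spring takes 5 N to start and 6.5 N at the bottom; the brake lets go between 0 and 0.002. Let go, the pad springs up and the brake grips at once.
- red_stop: Red preset stop block clamped on the rail, left or right of the slide; it does not move. 24 mm along the rail, 48 wide, 28 high, with a 20 mm wide red thumbscrew to 44 mm above the rail. Origin at its centre on the rail's top; axes as the station's. The slide's end face meets it when the two origins are 54 mm apart.
- blue_stop: The same block in blue on the other side of the slide: not the one wanted.
- tape_measure: yellow and black tape measure standing on the bed, 68 x 40 x 62 mm; loose, to be left alone. Origin at the centre of its underside
- pencil: flat red carpenter's pencil on the bed, 175 long, 9 thick, in mm; loose, to be left alone. Origin at the centre of its underside
- offcut: flooring offcut lying on the bed, 85 x 130 x 14 mm; loose, to be left alone. Origin at the centre of its underside
- glue: white glue bottle with orange cap behind the fence, 60 across, 170 high, in mm; loose, to be left alone. Origin at the centre of its underside
- carton: white and blue carton behind the fence, 120 x 160 x 75 mm; loose, to be left alone. Origin at the centre of its underside
- tape_roll: roll of masking tape lying behind the fence, 110 across, 48 high, in mm; loose, to be left alone. Origin at the centre of its underside
- hammer: hammer lying behind the fence, 260 long, wooden handle, 26 high, in mm; loose, to be left alone. Origin at the centre of its underside

How it is judged:
By the outcome, as a careful person would: the job done as asked, in the order asked, and still so for the second after the job is handed in, with the robot touching nothing.
It also fails if it takes over 40 s, if anything falls off the work surface, if the arm or the gripper's body presses on something with over 40 N, if the wrist force passes 120 N, or if a joint passes its speed limit or range.

## Working session

There is one attempt and no reset: what is moved stays moved. The work goes in short steps, Python scripts to look and compute and a tool call to move; the robot and the scene stay as the last step left them, time stands still between calls to the robot, and variables do not carry over. Pictures are saved under pics/ and viewed, about 8 in all and at most 12, crops included, and the job is handed in when it is done.

Besides the shell and the picture viewer there is one more tool, called as name(argument=value, ...) on one line, values as JSON. play_rows: Moves the arm, as the interface text tells. Its arguments: {"type":"object","properties":{"plan":{"type":"array"},"grip_force":{"type":"number"}},"required":["plan"]}

```bash
mkdir -p pics; cat > h.py <<'E'
import numpy as np, cv2
from rig import sense, optics, ctrl
def ray(c,u,v):
    K=np.array([[c['fx'],0,c['cx']],[0,c['fy'],c['cy']],[0,0,1.]])
    p=cv2.undistortPoints(np.array([[[u,v]]],float),K,np.array(c['dist'],float))[0,0]
    M=np.array(c['world_to_cam']);R=M[:3,:3];t=M[:3,3]
    return -R.T@t, R.T@np.array([p[0],-p[1],-1.])
def onz(c,u,v,z):
    o,d=ray(c,u,v);return o+d*(z-o[2])/d[2]
def proj(c,P):
    M=np.array(c['world_to_cam']);q=M[:3,:3]@np.array(P,float)+M[:3,3]
    K=np.array([[c['fx'],0,c['cx']],[0,c['fy'],c['cy']],[0,0,1.]])
    return cv2.projectPoints(np.array([[q[0],-q[1],-q[2]]]),np.zeros(3),np.zeros(3),K,np.array(c['dist'],float))[0].ravel()
E
python3 - <<'E'
from h import *
for n in('top','side'):
    c=optics.capture(n);cv2.imwrite(f'pics/{n}1.png',c['img']);print(n,c['fx'],ray(c,320,240))
print(sense())
E
```

```text
top 495.5157571733856 (array([ 504.9758942 ,  -15.8740145 , 1018.89940199]), array([ 0.06896807,  0.01000557, -0.99760309]))
side 448.16343833849857 (array([510.58775838, 810.14738457, 703.54455555]), array([ 0.03737691, -0.81341076, -0.58050731]))
{'time_s': 0.1, 'joints': array([-1.32539774e+00,  3.13403804e-01,  1.49835751e+00,  1.29018658e-05,
        1.33100570e+00, -2.23423090e-01]), 'dq': array([-1.01731556e-03, -1.57773756e-03, -7.74414513e-04, -2.61342157e-04,
       -2.63403015e-04, -4.98704006e-05]), 'tau': array([ 2.78814885e-03, -4.12899756e+01, -2.60141963e+01, -1.86516390e-04,
        3.04158224e-03,  2.46229277e-06]), 'eef_pos': array([ 237.13782606, -468.1349795 ,  230.78866623]), 'ee_rot': array([-5.87215096e-04,  9.72651544e-01,  2.32268444e-01, -1.86597136e-07]), 'force': array([ 0.36685482,  0.83127897, -0.27923769]), 'wrist_torque': array([ 0.00993409,  0.007166  , -0.01413419]), 'grip_width': 0.9987468923438956}
```

View pics/top1.png

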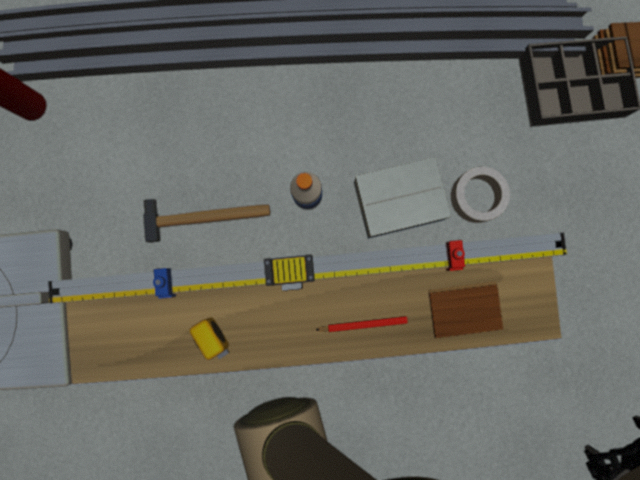

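View pics/side1.png

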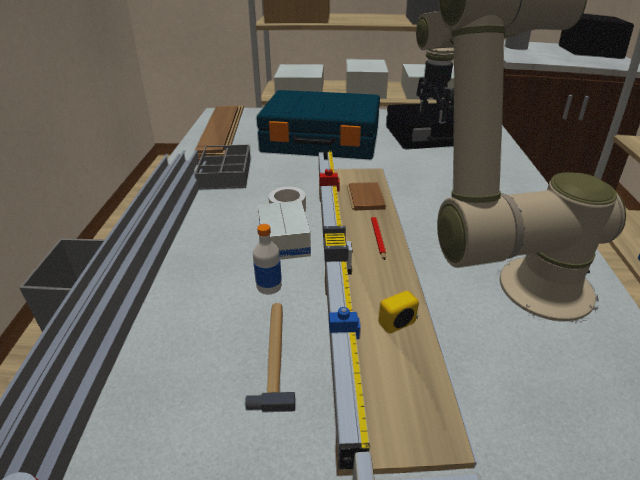

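The top view shows the slide and yellow pad at about (289,270). The red stop is to its right (-y) at (456,255) and the blue one to its left at (163,283). The side view agrees.

```bash
python3 - <<'E'
from h import *
c=optics.capture('top');h=cv2.cvtColor(c['img'],cv2.COLOR_BGR2HSV)
def bx(lo,hi,r):
    m=cv2.inRange(h,lo,hi);k=np.zeros_like(m);k[r[1]:r[3],r[0]:r[2]]=255;m&=k
    p=cv2.findNonZero(m);q=cv2.minAreaRect(p);return q,len(p),(p.reshape(-1,2).min(0),p.reshape(-1,2).max(0))
a=bx((20,120,90),(35,255,255),(268,250,310,286));print('pad',a,onz(c,*a[0][0],159))
b=bx((0,120,60),(10,255,255),(440,235,475,275));print('red',b)
d=bx((100,120,60),(125,255,255),(145,260,180,305));print('blue',d)
def dark(x):pass
R=onz(c,*b[0][0],163);B=onz(c,*d[0][0],163);print(R,B,np.arctan2(-(R-B)[0],(R-B)[1])) 
# rail direction from far edge of yellow scale: fit scale line
m=cv2.inRange(h,(20,100,90),(35,255,255));pts=[]
for u in list(range(185,260,3))+list(range(330,440,3))+list(range(475,545,3)):
    v=np.nonzero(m[225:305,u])[0]
    if len(v): pts.append(onz(c,u,225+np.median(v),135)[:2])
f=cv2.fitLine(np.array(pts,np.float32),cv2.DIST_HUBER,0,.01,.01).ravel();print(f,len(pts))
cr=c['img'][225:315,140:480];cv2.imwrite('pics/crop.png',cv2.resize(cr,None,fx=2.3,fy=2.3,interpolation=cv2.INTER_CUBIC))
s=optics.capture('side');hs=cv2.cvtColor(s['img'],cv2.COLOR_BGR2HSV)
print('side proj',proj(s,onz(c,*a[0][0],159)))
cv2.imwrite('pics/crops.png',cv2.resize(s['img'][160:340,290:380],None,fx=3.3,fy=3.3,interpolation=cv2.INTER_CUBIC))
E
```

```text
pad (((289.2582092285156, 269.84014892578125), (24.716257095336914, 32.59286880493164), 84.80557250976562), 791, (array([273, 257], dtype=int32), array([306, 283], dtype=int32))) [513.5152621   46.92160093 159.        ]
red (((456.5, 255.0), (30.0, 15.0), 90.0), 386, (array([449, 240], dtype=int32), array([464, 270], dtype=int32)))
blue (((161.01092529296875, 282.8182678222656), (29.188745498657227, 15.878046035766602), 80.90972137451172), 373, (array([153, 268], dtype=int32), array([171, 297], dtype=int32)))
[ 533.81309195 -243.78752273  163.        ] [494.25227659 270.89903488 163.        ] -3.0648795928276633
[ 5.4944802e-02 -9.9848938e-01  4.9501382e+02 -2.9445736e+01] 86
side proj [335.35799567 240.29654168]
```

View pics/crop.png

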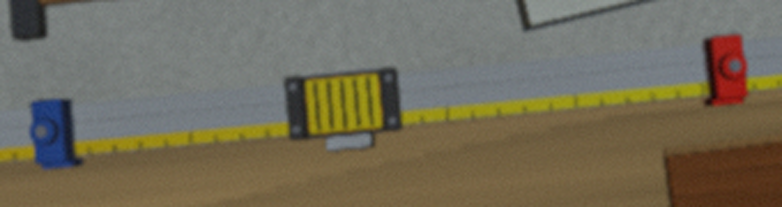

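Red stop measures about (534,-244) and the pad (513.5,47), so the slide has about 237 mm to travel along roughly (0.065,-0.998). I'll shut the gripper, turn the jaws to line up with the rail and go above the pad.

play_rows(plan=[[16, 31, 8, 0, 0, -0.1, -1], [16, 31, 8, 0, 0, -0.1, -1], [16, 31, 8, 0, 0, -0.1, -1], [16, 31, 0, 0, 0, -0.1, -1], [16, 31, 0, 0, 0, 0, -1]], grip_force=40)

```text
time_s: 0.62
eef_pos: [316.0, -311.3, 253.5]
ee_rot: [-0.002, 1.0, 0.02, -0.0]
force: [0.8, -0.9, 0.2]
grip_width: 0.296
```

play_rows(plan=[[18, 33, 0, 0, 0, 0, -1], [18, 33, 0, 0, 0, 0, -1], [18, 33, 0, 0, 0, 0, -1], [18, 33, 0, 0, 0, 0, -1], [18, 33, 0, 0, 0, 0, -1]])

```text
time_s: 1.03
eef_pos: [407.8, -137.8, 253.9]
ee_rot: [-0.001, 1.0, 0.018, 0.0]
force: [0.9, -0.4, -0.2]
grip_width: -0.003
```

play_rows(plan=[[18, 33, 0, 0, 0, 0, -1], [18, 33, 0, 0, 0, 0, -1], [18, 33, 0, 0, 0, 0, -1], [18, 33, 0, 0, 0, 0, -1], [0, 0, 0, 0, 0, 0, -1]])

```text
time_s: 1.45
eef_pos: [483.1, 7.1, 254.0]
ee_rot: [-0.002, 1.0, 0.021, 0.001]
force: [0.4, -1.7, 0.0]
grip_width: -0.0
```

play_rows(plan=[[15, 18, -10, 0, 0, 0.02, -1], [15, 17, -20, 0, 0, 0, -1], [0, 0, -20, 0, 0, 0, -1], [0, 0, 0, 0, 0, 0, -1]])

```text
time_s: 1.78
eef_pos: [514.7, 46.2, 202.5]
ee_rot: [-0.002, 0.999, 0.034, 0.002]
force: [0.1, 0.4, -0.9]
grip_width: -0.001
```

```bash
python3 - <<'E'
from h import *
s=optics.capture('side');t=optics.capture('top');st=sense();P=st['eef_pos'];print(P,st['force'])
print(proj(s,P)-[270,180],proj(t,P))
a=cv2.resize(s['img'][180:280,280:400],None,fx=5,fy=5,interpolation=cv2.INTER_CUBIC)
cv2.circle(a,tuple(int(i) for i in (proj(s,P)-[280,180])*5),3,(255,0,255),-1)
cv2.imwrite('pics/s2.png',a)
E
```

```text
[515.79379267  45.42328828 205.94863936] [-0.13089289 -0.36016639  0.77591048]
[64.6351411  41.05294673] [288.06067907 268.18331868]
```

View pics/s2.png

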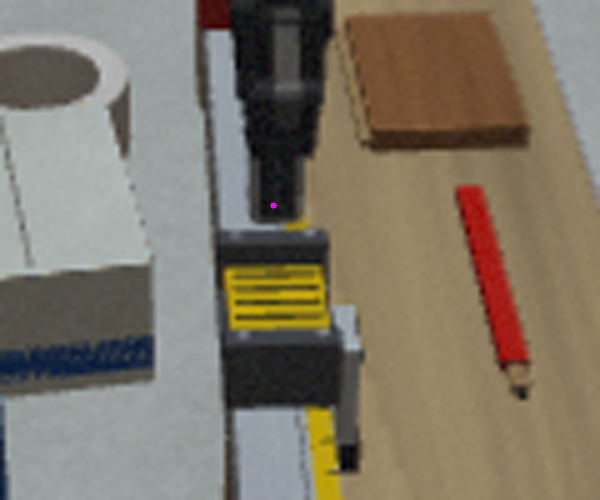

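The side crop shows the shut fingertips above the slide and in line with the pad in x (magenta TCP at (273,205)). Next I descend, more slowly near the pad.

play_rows(plan=[[-1, -2, -15, 0, 0, 0, -1], [0, 0, -14, 0, 0, 0, -1], [0, 0, -6, 0, 0, 0, -1], [0, 0, 0, 0, 0, 0, -1], [0, 0, 0, 0, 0, 0, -1]])

```text
time_s: 2.3
eef_pos: [516.6, 40.3, 177.1]
ee_rot: [-0.0, 0.999, 0.032, 0.009]
force: [0.7, 0.1, 0.9]
grip_width: 0.006
```

play_rows(plan=[[-2, 2, -6, 0, 0, 0, -1], [0, 0, -5, 0, 0, 0, -1], [0, 0, -4, 0, 0, 0, -1], [0, 0, 0, 0, 0, 0, -1]])

```text
time_s: 2.63
eef_pos: [515.4, 41.9, 163.7]
ee_rot: [0.0, 0.999, 0.031, 0.012]
force: [-0.5, 0.7, -0.2]
grip_width: -0.0
```

```bash
python3 - <<'E'
from h import *
st=sense();P=st['eef_pos'];print(P,st['force'],st['ee_rot'])
s=optics.capture('side');t=optics.capture('top')
print(sense()['eef_pos'])
a=cv2.resize(s['img'][190:270,300:380],(500,500),interpolation=cv2.INTER_CUBIC)
cv2.imwrite('pics/s3.png',a)
E
```

```text
[515.38411477  41.85140158 163.67753303] [-0.52233506  0.73804959 -0.20732797] [4.34779426e-04 9.99442548e-01 3.12413134e-02 1.17636666e-02]
[515.68513291  41.81609083 164.27708204]
```

View pics/s3.png

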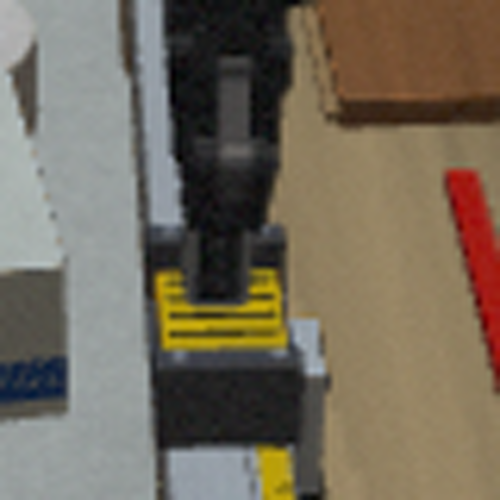

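The crop shows the fingertip just above the pad inside the cradle, slightly towards the red side. Next I press in small steps.

play_rows(plan=[[0, 0, -3, 0, 0, 0, -1], [0, 0, -2, 0, 0, 0, -1]])

```text
time_s: 2.9
eef_pos: [516.0, 41.8, 159.5]
ee_rot: [0.001, 0.999, 0.031, 0.013]
force: [0.4, 0.6, 0.1]
grip_width: -0.001
```

play_rows(plan=[[0, 0, -2, 0, 0, 0, -1], [0, 0, -1, 0, 0, 0, -1]])

```text
time_s: 3.07
eef_pos: [516.2, 41.8, 156.4]
ee_rot: [0.001, 0.999, 0.031, 0.013]
force: [-0.8, 0.2, 3.2]
grip_width: 0.001
```

play_rows(plan=[[0, 0, -2, 0, 0, 0, -1], [0, 0, -1, 0, 0, 0, -1]])

```text
time_s: 3.23
eef_pos: [516.2, 41.8, 154.0]
ee_rot: [0.001, 0.999, 0.031, 0.013]
force: [-4.2, 0.3, 13.0]
grip_width: -0.002
```

play_rows(plan=[[0, 0, -1.5, 0, 0, 0, -1], [0, 0, -0.5, 0, 0, 0, -1]])

```text
time_s: 3.4
eef_pos: [516.3, 41.8, 154.2]
ee_rot: [0.001, 0.999, 0.032, 0.014]
force: [-3.1, -0.4, 5.1]
grip_width: -0.001
```

The pad is bottomed at z≈154. I start pushing towards the red stop, with a small downward bias.

play_rows(plan=[[0.1, -2, -1, 0, 0, 0, -1], [0.1, -3, -1, 0, 0, 0, -1], [0.2, -4, -1, 0, 0, 0, -1], [0.2, -4, -1, 0, 0, 0, -1]])

```text
time_s: 3.73
eef_pos: [517.2, 29.6, 154.0]
ee_rot: [0.001, 0.999, 0.032, 0.015]
force: [-4.2, 1.6, 11.2]
grip_width: -0.0
```

play_rows(plan=[[0.3, -5, -1, 0, 0, 0, -1], [0.3, -5, -1, 0, 0, 0, -1], [0.3, -5, -1, 0, 0, 0, -1], [0.3, -5, -1, 0, 0, 0, -1]])

```text
time_s: 4.07
eef_pos: [518.8, 9.7, 154.0]
ee_rot: [0.001, 0.999, 0.033, 0.017]
force: [-4.2, 1.7, 10.9]
grip_width: -0.002
```

```bash
cat > m.py <<'E'
from h import *
def meas():
    c=optics.capture('side');P=sense()['eef_pos'];print('tcp',P,sense()['force'])
    t=optics.capture('top')
    # visible dark slide end on +y side and pad yellow in both views
    for n,v in(('s',c),('t',t)):
        cv2.imwrite(f'pics/{n}raw.png',v['img'])
    p=proj(c,P).astype(int);q=proj(t,P).astype(int)
    a=c['img'][p[1]-45:p[1]+45,p[0]-40:p[0]+40];b=t['img'][q[1]-40:q[1]+40,q[0]-60:q[0]+60]
    cv2.imwrite('pics/m.png',np.hstack([cv2.resize(a,(355,400),interpolation=2),cv2.resize(b,(440,400)if 0 else(440,293),interpolation=2) if 0 else cv2.copyMakeBorder(cv2.resize(b,(440,293),interpolation=2),0,107,0,0,0)]))
meas()
E
python3 m.py
```

```text
tcp [518.83360364   8.85182755 154.02471012] [-4.27488375 -0.828343   11.30614756]
```

View pics/m.png

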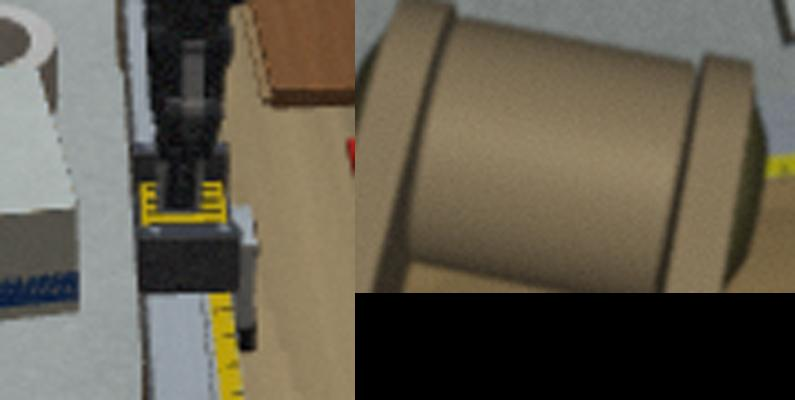

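The slide moves with the finger: it is now at about y=14 and F_y≈1.7 N. About 205 mm remain, and I continue with a small tilt correction.

play_rows(plan=[[0.4, -6, -1, 0, 0.004, 0, -1], [0.5, -7, -1, 0, 0.004, 0, -1], [0.5, -8, -1, 0, 0.004, 0, -1], [0.5, -8, -1, 0, 0.004, 0, -1], [0.5, -8, -1, 0, 0.004, 0, -1]])

```text
time_s: 4.58
eef_pos: [521.6, -27.8, 154.0]
ee_rot: [0.001, 0.999, 0.034, 0.009]
force: [-4.0, 1.4, 10.8]
grip_width: 0.002
```

play_rows(plan=[[0.5, -8, -1, 0, 0.004, 0, -1], [0.5, -8, -1, 0, 0.004, 0, -1], [0.5, -8, -1, 0, 0.004, 0, -1], [0.5, -8, -1, 0, 0.004, 0, -1], [0.5, -8, -1, 0, 0.004, 0, -1]])

```text
time_s: 5.0
eef_pos: [524.8, -69.4, 154.0]
ee_rot: [0.001, 0.999, 0.034, 0.001]
force: [-4.2, 1.6, 11.0]
grip_width: -0.002
```

play_rows(plan=[[0.5, -8, -1, 0, 0.004, 0, -1], [0.5, -8, -1, 0, 0.004, 0, -1], [0.5, -8, -1, 0, 0.004, 0, -1], [0.5, -8, -1, 0, 0.004, 0, -1], [0.5, -8, -1, 0, 0.004, 0, -1]])

```text
time_s: 5.42
eef_pos: [528.1, -111.3, 154.0]
ee_rot: [0.002, 0.999, 0.034, -0.008]
force: [-4.1, 1.8, 10.3]
grip_width: -0.004
```

play_rows(plan=[[0.3, -8, -1, 0, -0.002, 0, -1], [0.3, -8, -1, 0, -0.002, 0, -1], [0.3, -8, -1, 0, 0, 0, -1], [0.3, -7, -1, 0, 0, 0, -1], [0.2, -5, -1, 0, 0, 0, -1]])

```text
time_s: 5.83
eef_pos: [531.0, -149.8, 154.0]
ee_rot: [0.003, 0.999, 0.034, -0.002]
force: [-2.8, 0.6, 9.6]
grip_width: -0.002
```

```bash
python3 m.py
```

```text
tcp [ 531.07442405 -150.61499784  153.96405452] [-3.01911701 -1.31157544  9.07906842]
```

View pics/m.png

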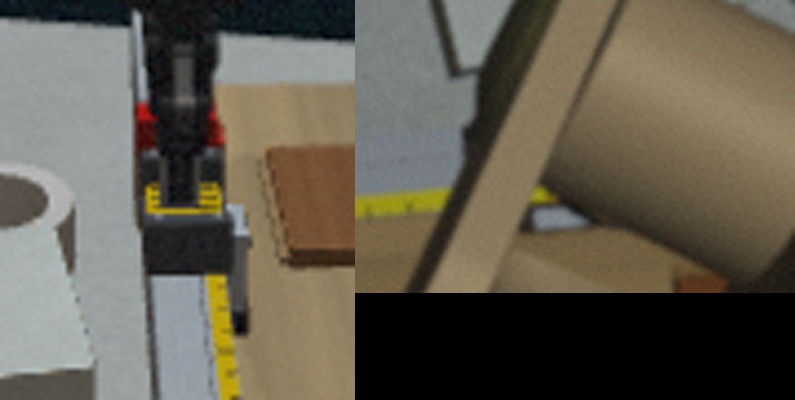

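The finger is still centred on the pad, and the red stop is close ahead at the top of the crop. I slow down.

play_rows(plan=[[0.1, -5, -1, 0, 0, 0, -1], [0.1, -6, -1, 0, 0, 0, -1], [0.1, -6, -1, 0, 0, 0, -1], [0.1, -5, -1, 0, 0, 0, -1], [0.1, -4, -1, 0, 0, 0, -1]])

```text
time_s: 6.35
eef_pos: [533.2, -177.5, 154.0]
ee_rot: [0.005, 0.999, 0.034, 0.001]
force: [-4.6, 1.6, 10.0]
grip_width: -0.001
```

play_rows(plan=[[0.1, -3, -1, 0, 0, 0, -1], [0.1, -3, -1, 0, 0, 0, -1], [0.1, -3, -1, 0, 0, 0, -1]])

```text
time_s: 6.6
eef_pos: [534.0, -187.7, 154.0]
ee_rot: [0.006, 0.999, 0.034, 0.002]
force: [-3.0, 1.0, 10.5]
grip_width: 0.001
```

play_rows(plan=[[0.1, -2, -1, 0, 0, 0, -1], [0.1, -2, -1, 0, 0, 0, -1], [0.1, -2, -1, 0, 0, 0, -1]])

```text
time_s: 6.85
eef_pos: [534.5, -194.7, 154.0]
ee_rot: [0.008, 0.999, 0.034, 0.003]
force: [-3.4, 1.9, 9.4]
grip_width: 0.001
```

play_rows(plan=[[0, -1.5, -1, 0, 0, 0, -1], [0, -1.5, -1, 0, 0, 0, -1]])

```text
time_s: 7.02
eef_pos: [534.9, -197.6, 154.0]
ee_rot: [0.008, 0.999, 0.034, 0.004]
force: [-2.6, 6.6, 10.8]
grip_width: 0.001
```

play_rows(plan=[[0, -1.5, -1, 0, 0, 0, -1], [0, -1.5, -1, 0, 0, 0, -1]])

```text
time_s: 7.18
eef_pos: [535.5, -199.3, 154.0]
ee_rot: [0.007, 0.999, 0.034, 0.006]
force: [-2.3, 6.9, 11.7]
grip_width: 0.002
```

play_rows(plan=[[0, -1.5, -1, 0, 0, 0, -1], [0, -1.5, -1, 0, 0, 0, -1]])

```text
time_s: 7.35
eef_pos: [536.1, -200.8, 154.0]
ee_rot: [0.006, 0.999, 0.035, 0.007]
force: [-1.9, 4.9, 10.5]
grip_width: 0.004
```

F_y jumped from about 1.7 N to 5–7 N while the tip creeps on the pad, which means the slide is against the stop. I give one light push, then lift straight up.

play_rows(plan=[[0, -1, -1, 0, 0, 0, -1], [0, -0.5, 3, 0, 0, 0, -1], [0, 0, 6, 0, 0, 0, -1], [0, 0, 15, 0, 0, 0, -1], [0, 0, 30, 0, 0, 0, -1]])

```text
time_s: 7.77
eef_pos: [534.3, -199.8, 204.4]
ee_rot: [0.002, 0.999, 0.035, 0.003]
force: [0.5, 0.1, 0.1]
grip_width: 0.005
```

play_rows(plan=[[-20, 0, 35, 0, 0, 0, -1], [-35, 10, 20, 0, 0, 0, -1], [-40, 20, 0, 0, 0, 0, -1], [-40, 20, 0, 0, 0, 0, -1], [-40, 20, 0, 0, 0, 0, -1]])

```text
time_s: 8.18
eef_pos: [365.9, -134.7, 264.6]
ee_rot: [0.005, 0.999, 0.035, 0.007]
force: [-0.5, 0.8, 0.5]
grip_width: 0.002
```

play_rows(plan=[[-25, 41, 0, 0, 0, 0, -1], [-10, 41, 0, 0, 0, 0, -1], [0, 41, 0, 0, 0, 0, -1], [0, 41, 0, 0, 0, 0, -1], [0, 0, 0, 0, 0, 0, -1]])

```text
time_s: 8.6
eef_pos: [326.6, 29.5, 265.4]
ee_rot: [0.006, 0.999, 0.033, 0.009]
force: [0.3, -0.8, -0.1]
grip_width: -0.001
```

```bash
python3 - <<'E'
from h import *
t=optics.capture('top');s=optics.capture('side')
cv2.imwrite('pics/fin.png',np.hstack([cv2.resize(t['img'][225:305,390:490],(500,400),interpolation=2),cv2.resize(s['img'][155:255,300:370],(280,400),interpolation=2)]))
cv2.imwrite('pics/fintop.png',t['img']);print(sense()['force'],sense()['eef_pos'])
h=cv2.cvtColor(t['img'],cv2.COLOR_BGR2HSV)[225:305,390:490]
m=cv2.inRange(h,(20,120,90),(35,255,255));n,l,st,ce=cv2.connectedComponentsWithStats(m);print(st[1:],ce[1:])
E
```

```text
[ 0.31847752 -0.26452479 -0.20880078] [327.57646926  24.94380235 265.26332403]
[[ 19  19  34  27 774]
 [ 75  32  25   8 149]
 [  0  40  12   7  68]
 [ 78  45   1   1   1]
 [ 96  48   1   1   1]
 [ 69  52   1   1   1]
 [ 45  58   1   1   1]
 [ 67  58   1   1   1]
 [ 70  58   1   1   1]
 [ 79  59   1   1   1]
 [ 59  60   1   1   1]
 [ 57  62   1   1   1]
 [ 12  65   1   1   1]
 [ 12  68   1   1   1]] [[35.65891473 31.51679587]
 [87.         35.38255034]
 [ 5.32352941 43.48529412]
 [78.         45.        ]
 [96.         48.        ]
 [69.         52.        ]
 [45.         58.        ]
 [67.         58.        ]
 [70.         58.        ]
 [79.         59.        ]
 [59.         60.        ]
 [57.         62.        ]
 [12.         65.        ]
 [12.         68.        ]]
```

View pics/fin.png

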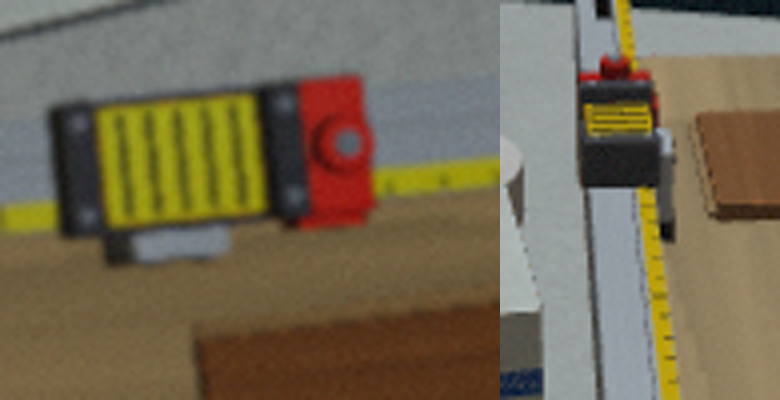

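The final crop shows the slide's end block flush against the red block with no gap. The pad is up and the arm is clear, so I hand in.

```bash
python3 -c "
from rig import ctrl;print(ctrl.finish_job())"
```

```text
the job is handed in; nothing more can be done
None
```

The slide is set against the red stop and the job is handed in, after about 8.7 s of the 40 s allowed.

- **Press and push:** I pressed the yellow pad to the bottom with the shut fingertips (tip at z ≈ 154 mm). I held it there at about 10 N and pushed the slide about 237 mm along the rail.
- **Contact:** the push force rose from about 1.7 N to 5–7 N when the slide met the stop. I then lifted straight up to let the brake grip and moved the arm clear.
- **Last checks:** both cameras showed the slide flush against the red block with no visible gap. The tool force was about zero. I did not touch any of the loose things, but I did not compare their positions before and after.
- **Not confirmed by numbers:** the flush fit rests on the force rise and the pictures. I did not measure the final 54 mm spacing, which the 2 mm calibration would not settle any more finely. I did not measure the pad's height after release either.

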